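# Goldsmith's bench: feel the die gap with the taper gauge

### The arm

A 6-joint arm with a two-finger parallel gripper is mounted at the origin on the work surface. World frame = base frame: x ahead of the robot, y to its left, z up, the work surface at z = 0. Lengths are in m, angles in rad, forces in N, time in s.
With the tool pointing down it reaches from about 0.3 to 0.875 m from the base axis. Payload 6.4 kg.
Tool frame: the origin (TCP) lies on the centre line of the jaws, within the pads' length; the fingertips stand bot.tips_ahead ahead of it and the grasp point (between the pads) lies 6 mm ahead of it (bot.tips_ahead is the distance from the TCP to the fingertips, in m); z points along the fingers, y is the direction in which the jaws open and shut (so a half turn about z gives the same grasp; the last joint's range is limited). The gripper opens to 85 mm and grips with 20 to 120 N. Pads are 22 mm wide; open, the fingers measure 114 mm over their backs; the gripper's body (76 mm by 85 mm) begins 54 mm behind the grasp point. The pads swing forward as they close: fully open they stand 13 mm farther back than shut.
Start: joints at [0.98, 0.181, 1.607, -0, 1.354, -0.206], TCP at [0.216, 0.533, 0.256] pointing down, gripper open.
Joint ranges: [-2.99, 2.99], [-0.89, 2.07], [0.3, 2.58], [-1.14, 4.28], [0, 2.63], [-3.12, 3.12]. Speed limits (rad/s): [2.57, 2.57, 3.01, 3.14, 3.14, 3.14].

### API

Orientations are given as [roll, pitch, yaw] about the fixed x, y, z axes, in that order (R = Rz(yaw) Ry(pitch) Rx(roll)).
In Python, from cell import bot gives the robot as it stands.
- The arm moves only by the tool apply_moves, never from a script. Its argument "rows" is text: rows parted by semicolons, each of 7 numbers parted by spaces: the closure in counts, from 0 (fully open) to 255 (shut), then the shift along the world's x, y, z in units of 50 mm (1.0 is 50 mm), then the turn, a rotation vector about the world's x, y, z in degrees. In form: hand x y z rx ry rz; .... A call has exactly 8 rows; each row is the pose to reach, as a shift and turn from the pose measured when the call began; what a row does not reach only later rows make up. A row lasts 1/10 s, in which the tool goes at most 50 mm and 8.59 degrees, less where a joint would pass 70% of its speed; a pose out of reach is approached as far as the arm can. A call with a gripper value outside its range is refused whole. The fingers move at their own pace and stop on an object; the grip force is fixed at half the most. Time passes only in rows, so rows that repeat a pose let the fingers close, or fill a call up. It gives the time, the measured TCP pose, the force and the opening at its end, in the units of the state.
- bot.state(): the state, without advancing time (a new reading comes with each control period).
- bot.grab_frame(name): name is "scene" or "top" or "wrist"; returns a dict with "frame" (420x560x3 uint8, blue, green, red), "vfov" (degrees; the focal length in pixels is half the picture's height over the tangent of half this angle, whatever the lens; pixels are square), "cx", "cy" (the principal point, pixels), "k1" (the pictures are not rectified: a ray, as slopes to the right and down, at radius r is drawn at 1 + k1 r^2 times it, then the intrinsics apply), "origin" and "rotation" of the camera in the world. Camera axes: x right, y down, z forward; pixel columns grow to the right and rows downward; lengths in m; the calibration is good to about 2 mm. A picture is of the moment at which its call begins. There is no depth.
- bot.sign_off(): hands the job in, once; it reports no verdict.
The state is a dict: "clock": time; "joints": joint angles; "qd": joint speeds; "tau": joint torques, N m; "ee_pos": TCP position; "eef_rot": TCP orientation; "wrist_force": force on the tool from outside, world axes, zero at the start; "wrist_torque": the same for the moment, N m; "finger_gap": finger opening in m.
Only numpy, scipy, OpenCV 4.12 (cv2) and the standard library are available. Lean on these libraries where they do the work, as an engineer would, in place of code of your own. Each camera call takes 0.05 s, during which the arm holds its last target. There are 200 camera calls.

### The job

Take the taper gauge (the one with the broad wedge blade, not the one with the narrow plain blade) and slide it, lying flat on the bench and pointing straight in, thin end first into the gap under the sprung guide plate of the die set. Push until you feel it drag and the plate has just risen by about three millimetres, without forcing it further, then let go and leave the gauge standing there, held by the plate. Leave the plain gauge where it lies and do not touch the plate with the robot.

Things in the scene. Friction and masses are not known exactly. Their poses are not given: they have to be found in the camera images.
- gauge_grip (a point): Centre of the taper gauge's dark wooden handle, a block 40 mm long (x), 18 wide (y; grasp across this from above) and 52 high; the centre is 26 mm above its underside. x points along the blade to the tip. The gauge (0.14-0.28 kg) starts lying flat on the bench. Blade: steel, 110 mm long from the handle's front, 26 wide, flat below, top sloping from 20 mm thick at the handle to 4 at the tip.
- gauge_tip (a point): Middle of the blade's thin front edge, on its underside: 130 mm ahead of the handle's centre. The wedge meets the plate when this is 27 mm (8 mm gap) to 55 mm (12 mm gap) past the plate's front edge. From there it drags with 5 to 14 N, and each 6.9 mm of push lifts the plate 1 mm. Friction keeps the gauge in place when let go.
- plain_gauge_grip (a point): Handle centre of the other gauge, to be left alone: the same handle block (40 x 18 x 52 mm), but a narrow plain blade 10 mm wide and 4 mm thick all along, 110 mm long, to the handle's +x side.
- guide_plate: Steel plate 154 mm wide (y), 70 deep (x), 12 thick, with 4 dark holes, on 2 pillars 80 mm high, 64 mm to each side, 40 mm behind its front edge. Origin: middle of its lower front edge; its height is the gap, 8 to 12 mm over the bench. x points into the gap, away from the robot. Gap free 50 mm either side of the middle; its floor is level with the bench. It only moves up, to 20 mm, sprung, 4 N.
Not all that is in view belongs to the job. Of the things that look like the part that bears guide_plate, take the one that is farthest from the robot's base at the start. What is shaped like the part that bears gauge_grip but yellow is not meant.

How it is judged:
By the outcome, as a careful person would: the job done as asked, in the order asked, and still so for the second after the job is handed in, with the robot touching nothing.
It also fails if it takes over 42 s, if anything falls off the work surface, if the arm or the gripper's body presses on something with over 40 N, if the wrist force passes 120 N, or if a joint passes its speed limit or range.

## Working session

There is one attempt and no reset: what is moved stays moved. The work goes in short steps, Python scripts to look and compute and a tool call to move; the robot and the scene stay as the last step left them, time stands still between calls to the robot, and variables do not carry over. Pictures are saved under pics/ and viewed, about 8 in all and at most 12, crops included, and the job is handed in when it is done.

Besides the shell and the picture viewer there is one more tool, called after "Call:" in YAML: its name, and indented under it one key for each argument. apply_moves: Moves the arm, as the interface text tells. Its arguments: {"type":"object","properties":{"rows":{"type":"string"}},"required":["rows"]}

```bash
mkdir -p pics
cat > h.py <<'E'
import numpy as np, cv2, pickle
from cell import bot
def grab(n,f):
    d=bot.grab_frame(n); cv2.imwrite(f'pics/{f}.png',d['frame']); pickle.dump(d,open(f'pics/{f}.pkl','wb')); return d
def load(f): return pickle.load(open(f'pics/{f}.pkl','rb'))
def K(d):
    f=d['frame'].shape[0]/2/np.tan(np.radians(d['vfov'])/2); return np.array([[f,0,d['cx']],[0,f,d['cy']],[0,0,1]])
def dist(d): return np.array([d['k1'],0,0,0,0.])
def ray(d,u,v):
    p=cv2.undistortPoints(np.array([[[u,v]]],float),K(d),dist(d))[0,0]
    return np.array(d['origin']),np.array(d['rotation'])@np.array([p[0],p[1],1])
def at(d,u,v,z):
    o,r=ray(d,u,v); return o+r*(z-o[2])/r[2]
def proj(d,P):
    R=np.array(d['rotation']).T; P=np.atleast_2d(np.array(P,float))
    return cv2.projectPoints(P,cv2.Rodrigues(R)[0],-R@np.array(d['origin']),K(d),dist(d))[0][:,0]
E
python3 - <<'E'
from h import *
a=grab('top','top0');b=grab('scene','sc0')
for d in(a,b): print(d['vfov'],d['cx'],d['cy'],d['k1'],d['origin'],np.round(d['rotation'],3).tolist())
print(bot.state(),bot.tips_ahead)
E
```

```text
49.47799478375587 278.65978335333057 210.33498477033166 -0.147904654102328 [ 0.27499264 -0.1050991   1.19516859] [-2.962, 0.012, -1.568]
57.184526606589614 284.7675501290222 204.9667138389366 -0.09961864427087429 [0.90913565 0.48294688 0.79088578] [-2.389, 0.01, 2.519]
{'clock': 0.1, 'joints': array([ 9.79696982e-01,  1.81479001e-01,  1.60789803e+00, -1.53584995e-05,
        1.35379031e+00, -2.06296748e-01]), 'qd': array([ 0.00067289, -0.00167028, -0.00060283,  0.00134567, -0.00181392,
        0.00130731]), 'tau': array([ 2.12526006e-04, -4.45880091e+01, -3.52237952e+01, -3.56679720e-04,
        4.16492665e-03, -1.01334092e-05]), 'ee_pos': array([0.21557041, 0.53257422, 0.25547214]), 'eef_rot': array([-3.14004828e+00, -3.07878408e-04,  2.75679314e+00]), 'wrist_force': array([-0.36960172,  0.79198278, -0.23914701]), 'wrist_torque': array([ 0.00482309,  0.00124967, -0.01708906]), 'finger_gap': 0.08570435485165985} 0.025
```

View pics/top0.png

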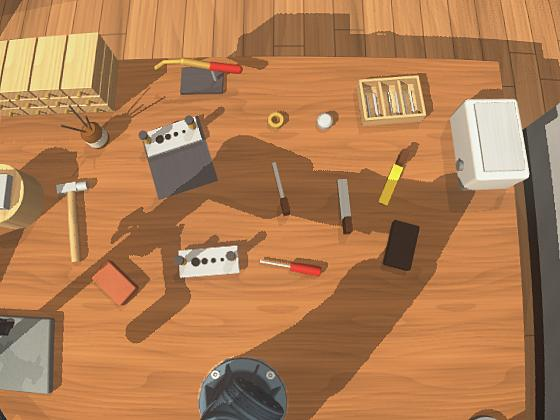

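View pics/sc0.png

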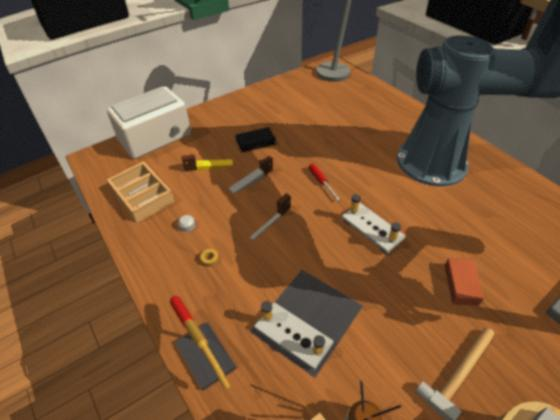

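Candidates in the top picture:
- **Gauges:** broad grey blade (345,205), narrow blade (281,190), which is the plain one, and yellow (393,180), which is excluded.
- **Die sets:** far one (175,145) and near one (209,262). The far one is meant.

Next are enlarged crops of the chosen items.

```bash
sed -i "s/d=bot.grab_frame(n);/d=dict(bot.grab_frame(n)); d['rotation']=cv2.Rodrigues(np.array(d['rotation'],float))[0] if np.size(d['rotation'])==3 else d['rotation'];/" h.py
python3 - <<'E'
from h import *
for f in('top0','sc0'):
    d=load(f); d['rotation']=cv2.Rodrigues(np.array(d['rotation'],float))[0]; pickle.dump(d,open(f'pics/{f}.pkl','wb'))
d=load('top0');I=d['frame'];s=load('sc0')['frame']
def c(I,x,y,w,h,k=4): return cv2.resize(I[y:y+h,x:x+w],None,fx=k,fy=k,interpolation=cv2.INTER_CUBIC)
A=np.hstack([c(I,130,100,100,110),c(I,310,140,100,110)]); cv2.imwrite('pics/ct.png',A)
B=np.hstack([c(s,240,260,130,115,3),c(s,215,130,130,115,3)]); cv2.imwrite('pics/cs.png',B)
for u,v in[(243,395),(345,230),(344,180),(146,155),(199,120)]: print(at(d,u,v,0))
E
```

```text
[ 1.90084478 -1.448033    0.        ]
[ 2.83814246 -0.72426326  0.        ]
[ 2.73938258 -0.40124558  0.        ]
[ 1.25335379 -0.24351064  0.        ]
[ 1.48994393 -0.11747965  0.        ]
```

View pics/ct.png

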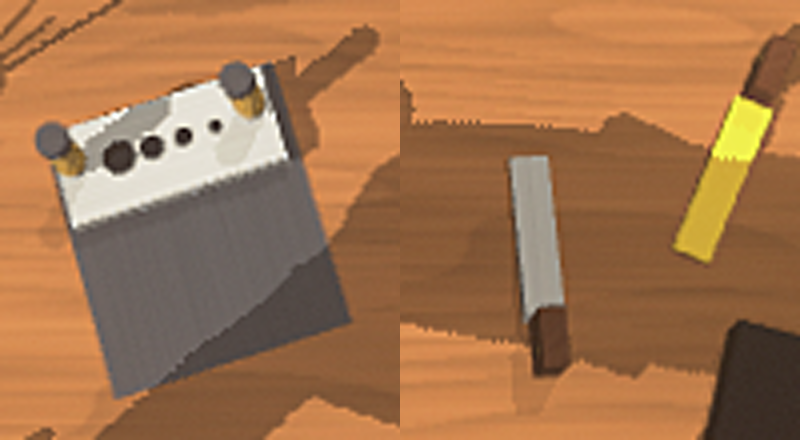

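View pics/cs.png

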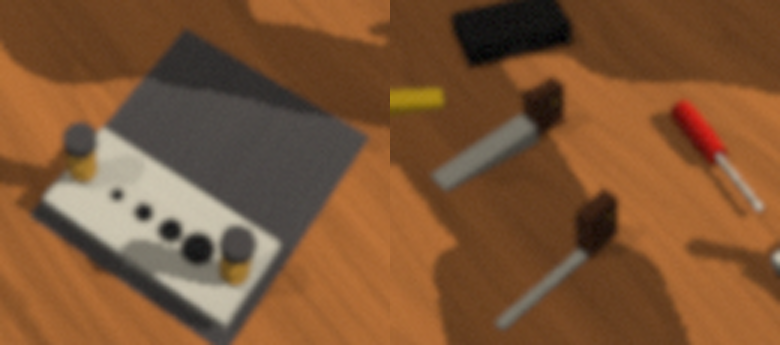

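```bash
sed -i "s/cv2.Rodrigues(np.array(d\['rotation'\],float))\[0\] if np/Rot.from_euler('xyz',d['rotation']).as_matrix() if np/; 1a from scipy.spatial.transform import Rotation as Rot" h.py
python3 - <<'E'
from h import *
for f in('top0','sc0'):
    d=load(f); r=cv2.Rodrigues(d['rotation'])[0].ravel(); d['rotation']=Rot.from_euler('xyz',r).as_matrix(); pickle.dump(d,open(f'pics/{f}.pkl','wb'))
t=load('top0');s=load('sc0')
T=lambda x,y,z:at(t,130+x/4-.4,100+y/4-.4,z)
G=lambda x,y,z:at(t,310+(x-400)/4-.4,140+y/4-.4,z)
S=lambda x,y,z:at(s,240+x/3-.3,260+y/3-.3,z)
H=lambda x,y,z:at(s,215+(x-390)/3-.3,130+y/3-.3,z)
np.set_printoptions(precision=4,suppress=True)
print('base',at(t,243,395,.1))
def p(n,*a):print(n,*a)
for z in(.020,.024):
    a,b=T(75,229,z),T(293,161,z);p('plate top',a,b,np.linalg.norm(a-b),(a+b)/2,np.degrees(np.arctan2((a-b)[1],(a-b)[0]))-90)
    b,a=S(104,128,z),S(283,243,z);p('plate sc',a,b,np.linalg.norm(a-b),(a+b)/2,np.degrees(np.arctan2((a-b)[1],(a-b)[0]))-90)
a,b=T(117,398,0),T(351,321,0);p('base front',a,b,np.linalg.norm(a-b),(a+b)/2,np.degrees(np.arctan2((a-b)[1],(a-b)[0]))-90)
p('tip top',G(510,157,.004),G(549,156,.004));p('tip sc',H(432,177,.004),H(446,190,.004))
p('handle top',*[G(*c,.052) for c in[(535,312),(564,305),(570,372),(536,376)]])
p('handle sc',*[H(*c,.052) for c in[(526,92),(538,79),(564,90),(553,104)]])
E
```

```text
base [ 1.7334 -0.529   0.1   ]
plate top [ 0.7334 -0.5643  0.02  ] [ 0.7164 -0.3966  0.02  ] 0.16855202962855134 [ 0.7249 -0.4804  0.02  ] -174.23435532307195
plate sc [-36.8833  14.1543   0.02  ] [-4.9834  3.6592  0.02  ] 33.58204830182659 [-20.9334   8.9068   0.02  ] 71.78872592179593
plate top [ 0.7318 -0.5627  0.024 ] [ 0.7149 -0.3956  0.024 ] 0.16797831780298825 [ 0.7234 -0.4791  0.024 ] -174.23435532307195
plate sc [-36.6872  14.0834   0.024 ] [-4.9528  3.6427  0.024 ] 33.40779655489218 [-20.82     8.8631   0.024 ] 71.78872592179593
base front [ 0.8826 -0.5882  0.    ] [ 0.8558 -0.3948  0.    ] 0.19527259737664443 [ 0.8692 -0.4915  0.    ] -172.1183887912959
tip top [ 0.9224 -0.0469  0.004 ] [ 0.9274 -0.0183  0.004 ]
tip sc [-0.5913  1.56    0.004 ] [-0.6511  1.5714  0.004 ]
handle top [ 1.0296 -0.0481  0.052 ] [ 1.0279 -0.026   0.052 ] [ 1.0892 -0.0284  0.052 ] [ 1.0875 -0.0545  0.052 ]
handle sc [-0.315   1.2106  0.052 ] [-0.2898  1.1772  0.052 ] [-0.3343  1.1615  0.052 ] [-0.3643  1.1955  0.052 ]
```

```bash
cat > m.py <<'E'
from h import *
t=load('top0');s=load('sc0')
T=lambda x,y,z:at(t,130+x/4-.4,100+y/4-.4,z)
G=lambda x,y,z:at(t,310+(x-400)/4-.4,140+y/4-.4,z)
S=lambda x,y,z:at(s,240+x/3-.3,260+y/3-.3,z)
H=lambda x,y,z:at(s,215+(x-390)/3-.3,130+y/3-.3,z)
np.set_printoptions(precision=4,suppress=True)
print('base',at(t,243,395,.1))
def p(n,*a):print(n,*a)
for z in(.020,.024):
    a,b=T(75,229,z),T(293,161,z);p('plate top',a,b,np.linalg.norm(a-b),(a+b)/2,np.degrees(np.arctan2((a-b)[1],(a-b)[0]))-90)
    b,a=S(104,128,z),S(283,243,z);p('plate sc',a,b,np.linalg.norm(a-b),(a+b)/2,np.degrees(np.arctan2((a-b)[1],(a-b)[0]))-90)
a,b=T(117,398,0),T(351,321,0);p('base front',a,b,np.linalg.norm(a-b),(a+b)/2,np.degrees(np.arctan2((a-b)[1],(a-b)[0]))-90)
p('tip top',G(510,157,.004),G(549,156,.004));p('tip sc',H(432,177,.004),H(446,190,.004))
p('handle top',*[G(*c,.052) for c in[(535,312),(564,305),(570,372),(536,376)]])
p('handle sc',*[H(*c,.052) for c in[(526,92),(538,79),(564,90),(553,104)]])
E
python3 -c "
from h import *
grab('top','top0');grab('scene','sc0')"; python3 m.py
```

```text
base [ 0.0357 -0.0095  0.1   ]
plate top [0.6366 0.2653 0.02  ] [0.6835 0.1164 0.02  ] 0.1561013272571422 [0.6601 0.1909 0.02  ] 17.491004404317806
plate sc [0.6379 0.2669 0.02  ] [0.6871 0.1199 0.02  ] 0.15501898507424838 [0.6625 0.1934 0.02  ] 18.517763724075053
plate top [0.6354 0.264  0.024 ] [0.6821 0.1157 0.024 ] 0.1555699947206496 [0.6588 0.1898 0.024 ] 17.49100440431782
plate sc [0.6393 0.268  0.024 ] [0.6882 0.1218 0.024 ] 0.15421461695725902 [0.6638 0.1949 0.024 ] 18.51776372407504
base front [0.523 0.235 0.   ] [0.5761 0.0761 0.    ] 0.1675068553949082 [0.5495 0.1556 0.    ] 18.484687801305142
tip top [ 0.5777 -0.2477  0.004 ] [ 0.5785 -0.2741  0.004 ]
tip sc [ 0.5808 -0.2702  0.004 ] [ 0.5789 -0.2465  0.004 ]
handle top [ 0.464  -0.2558  0.052 ] [ 0.4685 -0.2744  0.052 ] [ 0.4255 -0.2772  0.052 ] [ 0.4229 -0.2555  0.052 ]
handle sc [ 0.466  -0.2733  0.052 ] [ 0.4455 -0.2829  0.052 ] [ 0.4342 -0.2536  0.052 ] [ 0.4547 -0.2426  0.052 ]
```

Call:
apply_moves:
  rows: "0 0.6 -0.8 0 0 0 3; 0 1.2 -1.7 0 0 0 6; 0 1.8 -2.6 0 0 0 9; 0 2.4 -3.5 0 0 0 12; 0 3 -4.4 0 0 0 15; 0 3.6 -5.3 0 0 0 18; 0 4.2 -6.2 0 0 0 21; 0 4.6 -7.1 0 0 0 24"

```text
clock: 1.0
ee_pos: [0.4358, 0.1969, 0.2559]
eef_rot: [-3.141, 0.001, -3.105]
wrist_force: [0.7, 0.5, -0.4]
finger_gap: 0.0856
```

Call:
apply_moves:
  rows: "0 0 -1 0 0 0 0; 0 0 -2 0 0 0 0; 0 0 -3 0 0 0 0; 0 0 -4 0 0 0 0; 0 0 -5 0 0 0 0; 0 0 -6 0 0 0 0; 0 0 -7 0 0 0 0; 0 0 -8 0 0 0 0"

```text
clock: 1.8
ee_pos: [0.4354, -0.2034, 0.256]
eef_rot: [-3.141, 0.001, -3.106]
wrist_force: [-0.3, -0.2, -0.5]
finger_gap: 0.0854
```

Run:
```python
from h import *
d=grab('wrist','w0'); print(d['vfov'],d['origin'],d['k1']); print(proj(d,[[.579,-.26,.004],[.449,-.265,.052]])); cv2.imwrite('pics/w0b.png',cv2.resize(d['frame'],(784,588)))
print(bot.state()['ee_pos'])
```

```text
69.89032044048129 [ 0.35410986 -0.20669544  0.37316282] -0.03972200342188859
[[237.01217899 281.43072342]
 [225.30669378 201.8142684 ]]
[ 0.43526974 -0.21045308  0.25633229]
```

View pics/w0b.png

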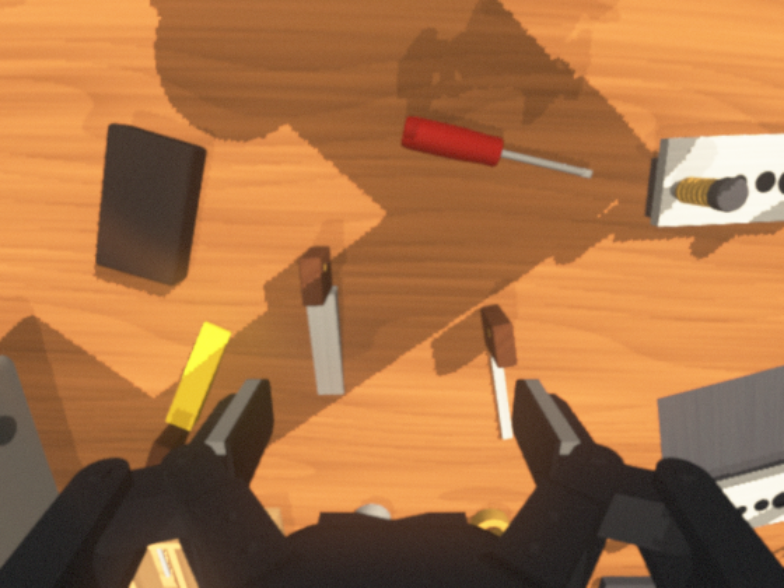

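Run:
```python
from h import *
d=load('w0');t=load('top0')
th=np.radians(2.5)
def model(h,th):
    x=np.array([np.cos(th),np.sin(th),0]);y=np.array([-x[1],x[0],0]);h=np.array([*h,0])
    f=lambda a,b,z:h+a*x+b*y+np.array([0,0,z])
    c=[f(a,b,.052) for a,b in[(-.02,-.009),(-.02,.009),(.02,.009),(.02,-.009)]]
    b=[f(.02,-.013,.02),f(.02,.013,.02),f(.13,.013,.004),f(.13,-.013,.004)]
    return c,b
out=[]
for d,k,(x,y,w,hh) in((d,6,(195,165,65,125)),(t,6,(325,170,40,70))):
    I=cv2.resize(d['frame'][y:y+hh,x:x+w],None,fx=k,fy=k,interpolation=cv2.INTER_CUBIC)
    J=I.copy()
    for q in model((.449,-.2655),th):
        P=(proj(d,q)-[x,y]+.5)*k; cv2.polylines(J,[P.astype(np.int32)],True,(0,255,0),1)
    out.append(np.hstack([I,J]) if k==6 and w==40 else J)
H=max(o.shape[0] for o in out)
M=np.hstack([cv2.copyMakeBorder(o,0,H-o.shape[0],0,0,cv2.BORDER_CONSTANT) for o in out]);M=M[:600] if M.shape[0]<=600 else cv2.resize(M,None,fx=600/M.shape[0],fy=600/M.shape[0]);print(M.shape)
M=cv2.resize(M,(min(800,M.shape[1]),int(M.shape[0]*min(1,800/M.shape[1]))))
cv2.imwrite('pics/fit.png',M)
```

```text
(600, 696, 3)
```

View pics/fit.png

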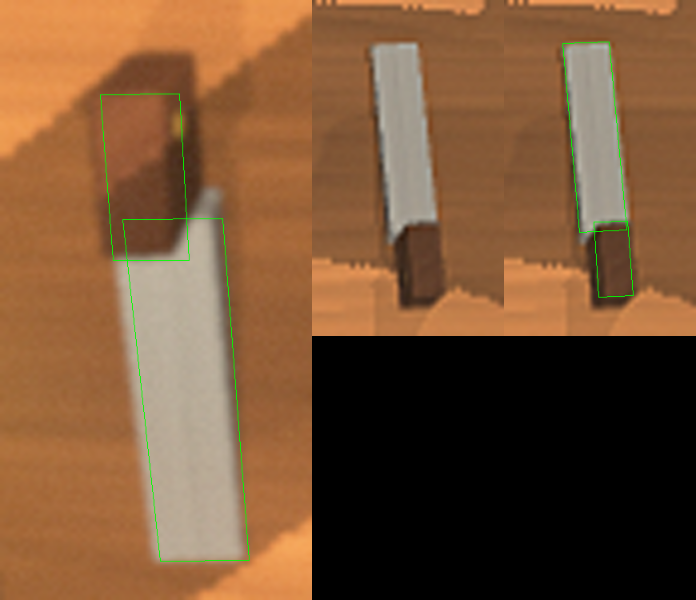

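Call:
apply_moves:
  rows: "0 0.1 -0.4 0 0 0 0; 0 0.2 -0.8 -0.3 0 0 0; 0 0.27 -1.1 -0.8 0 0 0.5; 0 0.27 -1.11 -1.5 0 0 0.5; 0 0.27 -1.11 -2.2 0 0 0.5; 0 0.27 -1.11 -2.8 0 0 0.5; 0 0.27 -1.11 -3.1 0 0 0.5; 0 0.27 -1.11 -3.1 0 0 0.5"

```text
clock: 2.65
ee_pos: [0.4472, -0.2642, 0.0986]
eef_rot: [-3.139, -0.003, -3.101]
wrist_force: [-0.1, 0.2, -0.1]
finger_gap: 0.0852
```

Call:
apply_moves:
  rows: "0 0.04 -0.04 -0.4 0 0 0; 0 0.04 -0.04 -0.8 0 0 0; 0 0.04 -0.04 -1.1 0 0 0; 0 0.04 -0.04 -1.25 0 0 0; 0 0.04 -0.04 -1.25 0 0 0; 120 0.04 -0.04 -1.25 0 0 0; 200 0.04 -0.04 -1.25 0 0 0; 255 0.04 -0.04 -1.25 0 0 0"

```text
clock: 3.45
ee_pos: [0.4497, -0.2667, 0.037]
eef_rot: [-3.138, -0.002, -3.101]
wrist_force: [-0.0, -0.1, -0.0]
finger_gap: 0.044
```

Call:
apply_moves:
  rows: "255 0 0 0 0 0 0; 255 0 0 0 0 0 0; 255 0 0 0 0 0 0; 255 0 0 0 0 0 0; 255 0 0 0 0 0 0; 255 0 0 0 0 0 0; 255 0 0 0 0 0 0; 255 0 0 0 0 0 0"

```text
clock: 4.25
ee_pos: [0.4501, -0.267, 0.0377]
eef_rot: [-3.137, -0.001, -3.101]
wrist_force: [-0.2, 0.8, 6.8]
finger_gap: 0.0173
```

Call:
apply_moves:
  rows: "255 0 0 0.4 0 0 0; 255 0 0 1 0 0 0; 255 0 0 1.7 0 0 0; 255 0 0 2.2 0 0 0; 255 0 0.5 2.4 0 0 0; 255 0.1 1.2 2.4 0 0 2; 255 0.2 2 2.4 0 0 4; 255 0.3 2.8 2.4 0 0 6"

```text
clock: 5.05
ee_pos: [0.4646, -0.1257, 0.1574]
eef_rot: [-3.138, -0.002, -2.996]
wrist_force: [1.1, -0.0, -2.0]
finger_gap: 0.0175
```

Call:
apply_moves:
  rows: "255 0.1 0.7 0 0 0 1.5; 255 0.2 1.5 0 0 0 3; 255 0.35 2.3 0 0 0 4.5; 255 0.5 3.1 0 0 0 6; 255 0.65 3.9 0 0 0 7.5; 255 0.8 4.6 0 0 0 9; 255 0.85 5.1 0 0 0 9.8; 255 0.88 5.4 0 0 0 9.8"

```text
clock: 5.85
ee_pos: [0.508, 0.1463, 0.1568]
eef_rot: [-3.139, -0.003, -2.823]
wrist_force: [0.3, -0.2, -1.5]
finger_gap: 0.0172
```

Call:
apply_moves:
  rows: "255 0 0 -0.3 0 0 0; 255 0 -0.04 -0.7 0 0 0; 255 0 -0.08 -1.1 0 0 0; 255 0 -0.08 -1.5 0 0 0; 255 0 -0.08 -1.8 0 0 0; 255 0 -0.08 -2.1 0 0 0; 255 0 -0.08 -2.2 0 0 0; 255 0 -0.08 -2.2 0 0 0"

```text
clock: 6.65
ee_pos: [0.5074, 0.142, 0.046]
eef_rot: [-3.139, -0.004, -2.823]
wrist_force: [0.1, -0.3, -1.5]
finger_gap: 0.0174
```

Run:
```python
from h import *
t=grab('top','t1');s=grab('scene','s1');w=grab('wrist','w1'); st=bot.state();print(st['ee_pos'],st['eef_rot'],st['wrist_force'])
cv2.imwrite('pics/w1b.png',cv2.resize(w['frame'],(784,588)))
c=lambda I,x,y,ww,h,k:cv2.resize(I[y:y+h,x:x+ww],None,fx=k,fy=k,interpolation=cv2.INTER_CUBIC)
cv2.imwrite('pics/ts1.png',np.hstack([c(t['frame'],130,105,100,115,4),c(s['frame'],250,255,100,115,4)]))
```

```text
[0.50876846 0.14224184 0.04758402] [-3.13808470e+00 -1.23208710e-03 -2.82302253e+00] [ 0.55930924  0.19239507 -1.47808517]
```

View pics/ts1.png

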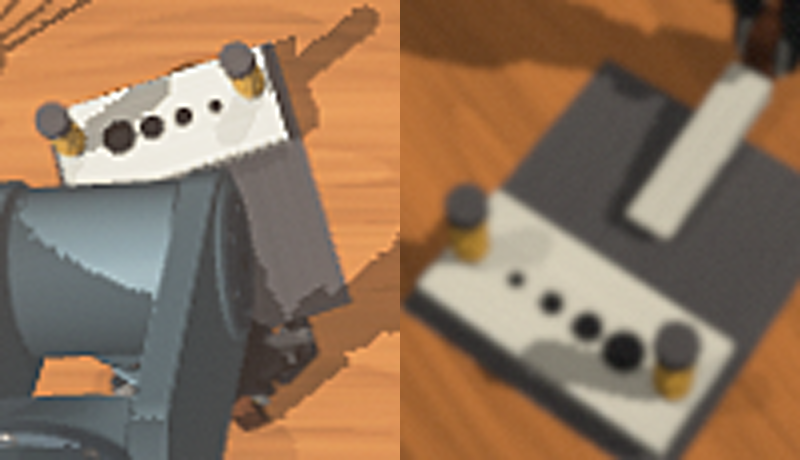

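View pics/w1b.png

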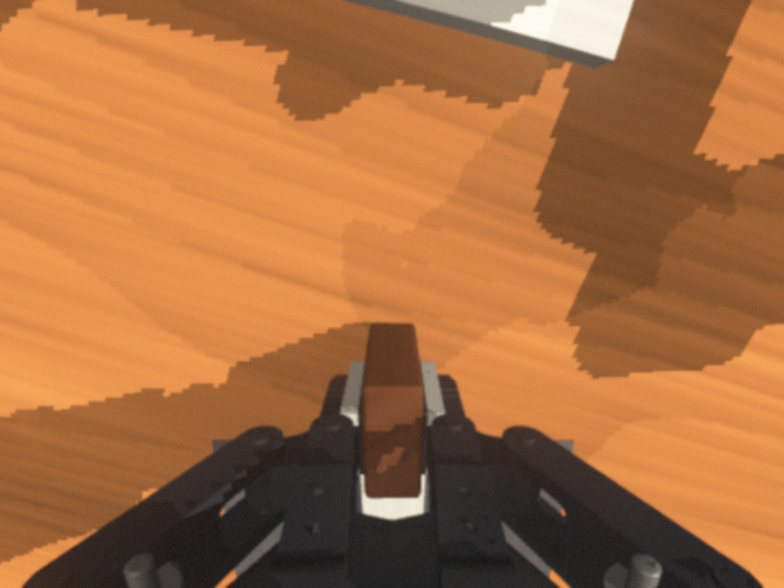

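Run:
```python
from h import *
np.set_printoptions(precision=4,suppress=True)
s=load('s1')
S=lambda x,y,z:at(s,250+(x-400)/4-.4,255+y/4-.4,z)[:2]
ang=lambda v:np.degrees(np.arctan2(v[1],v[0]))
a,b=S(735,345,.022),S(503,190,.022);F=(a+b)/2;print(a,b,np.linalg.norm(a-b),F,'yaw',ang(a-b)-90)
t=(S(626,215,.014)+S(666,239,.014))/2; 
h=(S(730,68,.029)+S(772,92,.029))/2
print('tip',t,'blade root',h,'yaw',ang(t-h),np.linalg.norm(t-h))
print('mat side yaw',ang(S(503,190,.0)-S(608,62,0)))
for y in(17.5,18,18.5):
    y=np.radians(y);x=np.array([np.cos(y),np.sin(y)]);n=np.array([-x[1],x[0]]);print((t-F)@x,(t-F)@n)
y=np.radians(18.25);x=np.array([np.cos(y),np.sin(y)]);print('kin tip',np.array([.5088,.1422])+.13*x)
# plate length lines: hole-line
print('rear edge yaw',ang(S(661,460-2,.022)-S(418,288,.022))-90)
```

```text
[0.6399 0.2668] [0.6855 0.1215] 0.15227120237625594 [0.6627 0.1942] yaw 17.426319504123313
tip [0.6325 0.183 ] blade root [0.5305 0.151 ] yaw 17.421545994881907 0.10684135415649784
mat side yaw 18.556959661910867
-0.03220350776355693 -0.0015616532271121395
-0.0322159093749809 -0.0012805687104715836
-0.032225857620177004 -0.0009993866735658018
kin tip [0.6323 0.1829]
rear edge yaw 18.08372258901501
```

Call:
apply_moves:
  rows: "255 0 0.02 -0.1 0 0 0; 255 0 0.02 -0.2 0 0 0; 255 0 0.02 -0.2 0 0 0; 255 0.2 0.09 -0.2 0 0 0; 255 0.4 0.15 -0.2 0 0 0; 255 0.6 0.22 -0.2 0 0 0; 255 0.76 0.27 -0.2 0 0 0; 255 0.76 0.27 -0.2 0 0 0"

```text
clock: 7.6
ee_pos: [0.5485, 0.1561, 0.0378]
eef_rot: [-3.138, 0.001, -2.823]
wrist_force: [2.0, 0.1, 2.3]
finger_gap: 0.017
```

Call:
apply_moves:
  rows: "255 0.03 0.01 0 0 0 0; 255 0.06 0.02 0 0 0 0; 255 0.09 0.03 0 0 0 0; 255 0.12 0.04 0 0 0 0; 255 0.15 0.05 0 0 0 0; 255 0.18 0.06 0 0 0 0; 255 0.21 0.07 0 0 0 0; 255 0.24 0.08 0 0 0 0"

```text
clock: 8.4
ee_pos: [0.5594, 0.16, 0.0377]
eef_rot: [-3.138, -0.002, -2.823]
wrist_force: [-6.7, -1.7, 7.0]
finger_gap: 0.0173
```

Call:
apply_moves:
  rows: "255 0 0 0.01 0 0 0; 255 0 0 0.01 0 0 0; 255 0 0 0.01 0 0 0; 255 0 0 0.01 0 0 0; 255 0 0 0.01 0 0 0; 255 0 0 0.01 0 0 0; 255 0 0 0.01 0 0 0; 255 0 0 0.01 0 0 0"

```text
clock: 9.2
ee_pos: [0.5594, 0.16, 0.0382]
eef_rot: [-3.138, -0.002, -2.823]
wrist_force: [-0.6, 0.3, -1.5]
finger_gap: 0.0173
```

Run:
```python
from h import *
s=grab('scene','s2');st=bot.state();print(st['ee_pos'],st['wrist_force'],st['wrist_torque'])
# plate vertical shift vs s1 by phase correlation on holes region (scene)
a=load('s1')['frame'];b=s['frame']
sl=np.s_[318:350,272:312]
g=lambda I:cv2.cvtColor(I[sl],cv2.COLOR_BGR2GRAY).astype(np.float32)
print(cv2.phaseCorrelate(g(a),g(b),cv2.createHanningWindow((40,32),cv2.CV_32F)))
print('px per mm rise',(proj(s,[[.68,.2,.023]])-proj(s,[[.68,.2,.022]])))
```

```text
[0.55939302 0.15997544 0.03820585] [-0.2464355  -1.29033393 -2.20958004] [-0.04336344  0.06620552  0.02001411]
((-0.010847838432951562, -0.05857021454004396), 0.8749682001769543)
px per mm rise [[ 0.00800519 -0.20728121]]
```

Call:
apply_moves:
  rows: "255 0.01 0.003 -0.004 0 0 0; 255 0.02 0.006 -0.004 0 0 0; 255 0.03 0.009 -0.004 0 0 0; 255 0.04 0.013 -0.004 0 0 0; 255 0.05 0.016 -0.004 0 0 0; 255 0.06 0.019 -0.004 0 0 0; 255 0.07 0.023 -0.004 0 0 0; 255 0.08 0.026 -0.004 0 0 0"

```text
clock: 10.05
ee_pos: [0.5634, 0.1613, 0.038]
eef_rot: [-3.138, -0.002, -2.823]
wrist_force: [0.6, -0.0, -2.4]
finger_gap: 0.0171
```

Call:
apply_moves:
  rows: "255 0.01 0.003 0 0 0 0; 255 0.02 0.006 0 0 0 0; 255 0.03 0.009 0 0 0 0; 255 0.04 0.013 0 0 0 0; 255 0.05 0.016 0 0 0 0; 255 0.06 0.019 0 0 0 0; 255 0.07 0.023 0 0 0 0; 255 0.08 0.026 0 0 0 0"

```text
clock: 10.85
ee_pos: [0.5675, 0.1626, 0.038]
eef_rot: [-3.138, -0.002, -2.823]
wrist_force: [-0.4, 0.1, -2.4]
finger_gap: 0.0173
```

Call:
apply_moves:
  rows: "255 0.01 0.003 0 0 0 0; 255 0.02 0.006 0 0 0 0; 255 0.03 0.009 0 0 0 0; 255 0.04 0.013 0 0 0 0; 255 0.05 0.016 0 0 0 0; 255 0.06 0.019 0 0 0 0; 255 0.07 0.023 0 0 0 0; 255 0.08 0.026 0 0 0 0"

```text
clock: 11.65
ee_pos: [0.5715, 0.1639, 0.038]
eef_rot: [-3.138, -0.002, -2.823]
wrist_force: [-0.3, 0.2, -2.0]
finger_gap: 0.0173
```

Call:
apply_moves:
  rows: "255 0.01 0.003 0 0 0 0; 255 0.02 0.006 0 0 0 0; 255 0.03 0.009 0 0 0 0; 255 0.04 0.013 0 0 0 0; 255 0.05 0.016 0 0 0 0; 255 0.06 0.019 0 0 0 0; 255 0.07 0.023 0 0 0 0; 255 0.08 0.026 0 0 0 0"

```text
clock: 12.45
ee_pos: [0.5755, 0.1652, 0.038]
eef_rot: [-3.138, -0.002, -2.823]
wrist_force: [0.4, 1.1, -1.1]
finger_gap: 0.0174
```

Call:
apply_moves:
  rows: "255 0.01 0.003 0 0 0 0; 255 0.02 0.006 0 0 0 0; 255 0.03 0.009 0 0 0 0; 255 0.04 0.013 0 0 0 0; 255 0.05 0.016 0 0 0 0; 255 0.06 0.019 0 0 0 0; 255 0.07 0.023 0 0 0 0; 255 0.08 0.026 0 0 0 0"

```text
clock: 13.25
ee_pos: [0.5793, 0.1665, 0.0378]
eef_rot: [-3.138, -0.002, -2.823]
wrist_force: [-0.5, -1.3, -2.2]
finger_gap: 0.0174
```

Call:
apply_moves:
  rows: "255 0.008 0.003 0 0 0 0; 255 0.016 0.005 0 0 0 0; 255 0.024 0.008 0 0 0 0; 255 0.032 0.01 0 0 0 0; 255 0.04 0.013 0 0 0 0; 255 0.048 0.016 0 0 0 0; 255 0.054 0.018 0 0 0 0; 255 0.06 0.02 0 0 0 0"

```text
clock: 14.05
ee_pos: [0.5806, 0.167, 0.0377]
eef_rot: [-3.138, -0.006, -2.823]
wrist_force: [-9.6, -4.5, 5.8]
finger_gap: 0.0174
```

Call:
apply_moves:
  rows: "255 0.008 0.003 0 0 0 0; 255 0.016 0.005 0 0 0 0; 255 0.024 0.008 0 0 0 0; 255 0.032 0.01 0 0 0 0; 255 0.04 0.013 0 0 0 0; 255 0.048 0.016 0 0 0 0; 255 0.054 0.018 0 0 0 0; 255 0.06 0.02 0 0 0 0"

```text
clock: 14.85
ee_pos: [0.5817, 0.1674, 0.0378]
eef_rot: [-3.139, -0.011, -2.822]
wrist_force: [-13.6, -5.2, 8.3]
finger_gap: 0.0173
```

Call:
apply_moves:
  rows: "255 0.02 0.006 0.004 0 0 0; 255 0.04 0.013 0.004 0 0 0; 255 0.06 0.019 0.004 0 0 0; 255 0.08 0.026 0.004 0 0 0; 255 0.09 0.03 0.004 0 0 0; 255 0.1 0.033 0.004 0 0 0; 255 0.11 0.036 0.004 0 0 0; 255 0.12 0.04 0.004 0 0 0"

```text
clock: 15.65
ee_pos: [0.586, 0.169, 0.038]
eef_rot: [-3.139, -0.015, -2.822]
wrist_force: [-11.6, -4.9, 7.2]
finger_gap: 0.0171
```

Call:
apply_moves:
  rows: "255 0.02 0.006 0 0.1 -0.3 0; 255 0.04 0.013 0 0.2 -0.5 0; 255 0.06 0.019 0 0.3 -0.8 0; 255 0.08 0.026 0 0.3 -0.9 0; 255 0.09 0.03 0 0.3 -0.9 0; 255 0.1 0.033 0 0.3 -0.9 0; 255 0.11 0.036 0 0.3 -0.9 0; 255 0.12 0.04 0 0.3 -0.9 0"

```text
clock: 16.45
ee_pos: [0.5895, 0.1705, 0.0377]
eef_rot: [-3.14, -0.005, -2.822]
wrist_force: [-12.2, -4.5, 7.4]
finger_gap: 0.0177
```

```bash
cat > rise.py <<'E'
from h import *
import sys
g=lambda I:cv2.cvtColor(I,cv2.COLOR_BGR2GRAY).astype(np.float32)
a=g(load('s1')['frame'])
m=np.zeros(a.shape,np.uint8);cv2.fillConvexPoly(m,np.array([[274,305],[332,340],[318,366],[257,326]]),255)
fs=[grab('scene',sys.argv[1]) for _ in range(3)]; b=np.mean([g(f['frame']) for f in fs],0).astype(np.float32)
for nm,(x,y,w,h) in {'holes':(272,318,40,32),'matctl':(287,262,18,20),'plate':(255,300,80,62)}.items():
    A,B=a[y:y+h,x:x+w],b[y:y+h,x:x+w]
    W=np.array([[1,0,0],[0,1,0]],np.float32)
    try:
        _,W=cv2.findTransformECC(A,B,W,cv2.MOTION_TRANSLATION,(cv2.TERM_CRITERIA_EPS|cv2.TERM_CRITERIA_COUNT,200,1e-6),m[y:y+h,x:x+w] if nm=='plate' else None,1); print(nm,W[:,2])
    except cv2.error as e: print(nm,'fail')
s=fs[0];print('px/mm',proj(s,[[.68,.2,.023]])-proj(s,[[.68,.2,.022]]));print(bot.state()['ee_pos'],bot.state()['wrist_force'])
I=s['frame'][250:370,245:365];cv2.imwrite(f'pics/{sys.argv[1]}c.png',cv2.resize(I,None,fx=5,fy=5,interpolation=cv2.INTER_CUBIC))
E
python3 rise.py s3
```

```text
holes [ 0.07175145 -0.27157083]
matctl [ 2.9275627 -3.7123387]
plate [ 0.03397173 -0.2198519 ]
px/mm [[ 0.00800519 -0.20728121]]
[0.58961806 0.17050781 0.0377276 ] [-12.25049394  -3.46582052   7.20692852]
```

View pics/s3c.png

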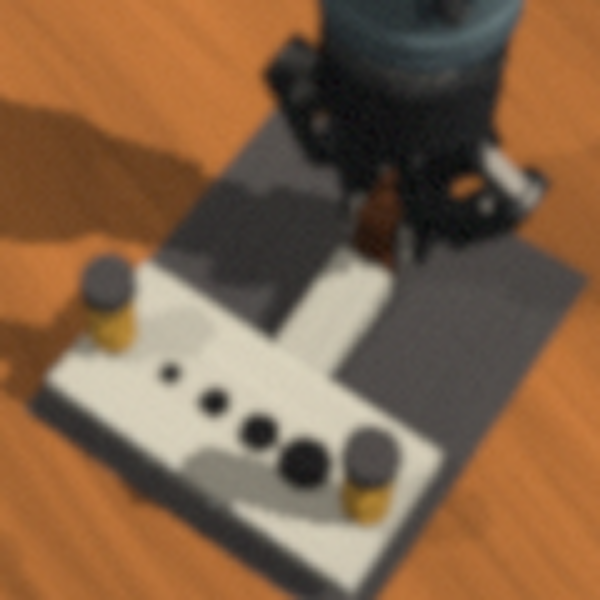

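Call:
apply_moves:
  rows: "255 0.02 0.006 0 0.1 -0.3 0; 255 0.04 0.013 0 0.15 -0.5 0; 255 0.06 0.019 0 0.2 -0.6 0; 255 0.08 0.026 0 0.2 -0.6 0; 255 0.1 0.033 0 0.2 -0.6 0; 255 0.12 0.04 0 0.2 -0.6 0; 255 0.14 0.046 0 0.2 -0.6 0; 255 0.15 0.049 0 0.2 -0.6 0"

```text
clock: 17.4
ee_pos: [0.594, 0.1722, 0.0377]
eef_rot: [-3.14, -0.001, -2.821]
wrist_force: [-15.6, -6.0, 13.9]
finger_gap: 0.0176
```

```bash
python3 rise.py s4
```

```text
holes [ 0.04807026 -0.36236602]
matctl [ 1.474351  -1.8340578]
plate [ 0.04278149 -0.2938635 ]
px/mm [[ 0.00800519 -0.20728121]]
[0.59401659 0.17224444 0.03768068] [-15.3247607   -5.17786983  11.66002819]
```

```bash
sed -i "s/^a=g(load('s1')\['frame'\])/a=np.mean([g(load(f)['frame']) for f in('sc0','s1','s2')],0).astype(np.float32)/; s/range(3)/range(6)/" rise.py; sed -i "s/'matctl':(287,262,18,20)/'ctl':(60,150,120,90)/" rise.py; python3 rise.py s5
```

```text
holes [ 0.05600303 -0.34793052]
ctl [-0.57031435  0.06927042]
plate [ 0.02518482 -0.27456358]
px/mm [[ 0.00800519 -0.20728121]]
[0.59399664 0.17224411 0.03767186] [-14.57498241  -5.79923732  12.6612132 ]
```

Call:
apply_moves:
  rows: "255 0.02 0.005 0.004 0 0 0; 255 0.04 0.011 0.004 0 -0.1 0; 255 0.06 0.016 0.004 0 -0.2 0; 255 0.08 0.022 0.004 0.1 -0.2 0; 255 0.1 0.027 0.004 0.1 -0.2 0; 255 0.11 0.031 0.004 0.1 -0.2 0; 255 0.12 0.034 0.004 0.1 -0.2 0; 255 0.13 0.037 0.004 0.1 -0.2 0"

```text
clock: 18.65
ee_pos: [0.5978, 0.1735, 0.0377]
eef_rot: [3.142, -0.004, -2.821]
wrist_force: [-15.3, -4.4, 10.1]
finger_gap: 0.0174
```

```bash
python3 rise.py s6
```

```text
holes [ 0.04752732 -0.5057091 ]
ctl [-0.6137894   0.08046569]
plate [ 0.04061832 -0.35956404]
px/mm [[ 0.00800519 -0.20728121]]
[0.59794781 0.17355414 0.03768671] [-12.82578268  -4.60104198   8.51597938]
```

Call:
apply_moves:
  rows: "255 0.02 0.006 0.002 0 0 0; 255 0.03 0.01 0.002 0 -0.1 0; 255 0.04 0.013 0.002 0 -0.2 0; 255 0.05 0.016 0.002 0.1 -0.2 0; 255 0.06 0.02 0.002 0.1 -0.2 0; 255 0.07 0.023 0.002 0.1 -0.2 0; 255 0.08 0.026 0.002 0.1 -0.2 0; 255 0.085 0.028 0.002 0.1 -0.2 0"

```text
clock: 19.75
ee_pos: [0.5997, 0.1743, 0.0377]
eef_rot: [3.141, -0.006, -2.82]
wrist_force: [-14.9, -5.0, 9.6]
finger_gap: 0.0175
```

```bash
python3 rise.py s7
```

```text
holes [ 0.03290106 -0.5684476 ]
ctl [-0.62222195  0.09936703]
plate [ 0.03561505 -0.3741913 ]
px/mm [[ 0.00800519 -0.20728121]]
[0.59981063 0.17434694 0.03771104] [-13.82037147  -4.46877929   9.52260587]
```

Call:
apply_moves:
  rows: "255 0 0 0 0 0 0; 255 0 0 0 0 0 0; 200 0 0 0 0 0 0; 0 0 0 0 0 0 0; 0 0 0 0 0 0 0; 0 0 0 0 0 0 0; 0 0 0 0 0 0 0; 0 0 0 0 0 0 0"

```text
clock: 20.85
ee_pos: [0.5999, 0.1744, 0.0377]
eef_rot: [3.141, -0.005, -2.82]
wrist_force: [0.1, 0.1, -0.4]
finger_gap: 0.0851
```

```bash
python3 rise.py s8
```

```text
holes [ 0.03343057 -0.54711974]
ctl [-0.5952907   0.06569488]
plate [ 0.03951151 -0.38543573]
px/mm [[ 0.00800519 -0.20728121]]
[0.59978603 0.17434281 0.03769783] [ 0.90890892 -0.39920559 -0.01917126]
```

Released, and the plate holds its rise. I'll retreat upwards, then back.

Call:
apply_moves:
  rows: "0 0 0 0.3 0 0 0; 0 0 0 0.7 0 0 0; 0 0 0 1.2 0 0 0; 0 0 0 1.8 0 0 0; 0 0 0 2.5 0 0 0; 0 -0.2 0 3.2 0 0 0; 0 -0.6 -0.2 3.8 0 0 0; 0 -1 -0.3 4 0 0 0"

```text
clock: 21.95
ee_pos: [0.5512, 0.1591, 0.243]
eef_rot: [-3.141, 0.002, -2.82]
wrist_force: [-0.2, 0.1, 1.6]
finger_gap: 0.0857
```

Call:
apply_moves:
  rows: "0 -0.3 -0.7 0 0 0 0; 0 -0.7 -1.5 0 0 0 0; 0 -1 -2.3 0 0 0 0; 0 -1.3 -3.1 0 0 0 0; 0 -1.5 -3.9 0 0 0 0; 0 -1.5 -4.5 0 0 0 0; 0 -1.5 -4.5 0 0 0 0; 0 -1.5 -4.5 0 0 0 0"

```text
clock: 22.75
ee_pos: [0.4762, -0.0663, 0.244]
eef_rot: [-3.14, 0.003, -2.822]
wrist_force: [0.4, 0.6, 0.6]
finger_gap: 0.0853
```

```bash
python3 rise.py s9
python3 - <<'E'
from h import *
t=grab('top','t9');s=load('s9')
c=lambda I,x,y,w,h,k:cv2.resize(I[y:y+h,x:x+w],None,fx=k,fy=k,interpolation=cv2.INTER_CUBIC)
cv2.imwrite('pics/fin.png',np.hstack([c(t['frame'],130,105,100,115,4),c(s['frame'],250,255,100,115,4)]))
print(bot.state()['clock'])
E
```

```text
holes [ 0.03921894 -0.56310076]
ctl [-0.1511894   0.34498405]
plate [ 0.02989374 -0.38111198]
px/mm [[ 0.00800519 -0.20728121]]
[ 0.47622874 -0.06489556  0.2430531 ] [ 0.40591878  0.58437801 -0.49308318]
23.1
```

View pics/fin.png

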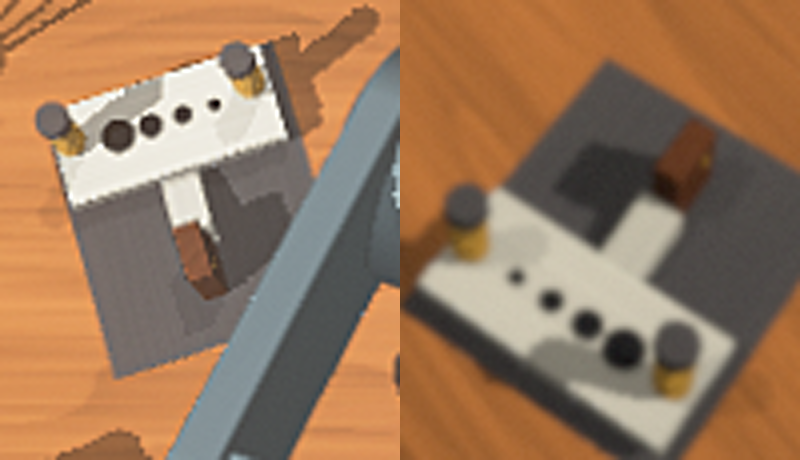

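```bash
python3 -c "
from cell import bot
print(bot.sign_off())"
```

```text
the job is handed in; nothing more can be done
None
```

The taper gauge is in the gap under the far die set's guide plate, held by the plate with the robot clear of it. I handed the job in at about 23 s of the 42 s allowed.

- **Choice:** I took the gauge with the broad grey blade and left the plain gauge, the yellow gauge and the near die set alone.
- **Push:** I slid the gauge flat on the bench at about 18°, matching the plate. Drag began when the tip was roughly 42 mm past the front edge. I then pushed about 20.7 mm further, with a steady drag of about 13–16 N at the wrist.
- **Drag force:** this is slightly above the 5–14 N quoted. I put the extra down to the gauge pressing on the bench.
- **Plate rise:** the push distance gives about 3.0 mm. The shift of the plate's holes in the images gives about 2.7 mm.
- **Measurement that disagreed:** image matching over the whole plate gave only about 1.8 mm. I discounted it because that area includes the fixed pillars, which pull the figure down. The fixed-background control patch was also unusable, because its match was thrown off.
- **After letting go:** the rise stayed the same through release and retreat, and the wrist force was near zero. The final picture shows the gauge upright and straight in under the plate.

I did not separately re-check the plain gauge's position. The carried gauge passed it with about 120 mm of lift.

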